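Make up two stacked kits on their trays

ROBOT

A 7-joint arm with a two-finger parallel gripper is mounted at the origin on a cart in front of the work surface, level with it; the furniture and walls round the work are solid. World frame = base frame: x ahead of the robot, y to its left, z up, the work surface at z = 0. Lengths are in m, angles in rad, forces in N, time in s.
With the tool pointing down it reaches from about 0.4 to 0.875 m from the base axis. Payload 6.5 kg.
Tool frame: the origin (TCP) lies on the centre line of the jaws, within the pads' length; the fingertips stand 22 mm ahead of it and the grasp point (between the pads) lies 3 mm ahead of it; z points along the fingers, y is the line along which they close (so a half turn about z gives the same grasp; the last joint's range is limited). The gripper opens to 85 mm and grips with 20 to 120 N. Pads are 22 mm wide; open, the fingers measure 114 mm over their backs; the gripper's body (76 mm by 85 mm) begins 54 mm behind the grasp point. The pads swing forward as they close: fully open they stand 13 mm farther back than shut.
Start: joints at [1.106, 0.536, -0.004, 1.538, 0.003, 1.067, -0.071], TCP at [0.252, -0.599, 0.253] pointing down, gripper open.
Joint ranges: [-2.7, 2.7], [-0.37, 2.16], [-1.27, 1.26], [0.24, 2.4], [-1.31, 4.45], [0.19, 1.91], [-2.76, 2.76]. Speed limits (rad/s): [2.39, 2.39, 3.14, 3.14, 3.14, 3.14, 3.14].

INTERFACE

Orientations are given as a unit quaternion [w, x, y, z].
In Python, from rig import robot gives the robot as it stands.
- The arm moves only by the shell command python3 -m pendant 'ROWS' [OPENING] [FORCE]. ROWS is JSON, a list of rows, each a list of 6 numbers: the shift along the world's x, y, z normalised to -1 to 1, where 1 is 0.02 m, then the turn, a rotation vector about the world's x, y, z normalised to -1 to 1, where 1 is 6 degrees. A call has 1 to 8 rows; each row shifts and turns the commanded pose from where the row before left it; what a row does not reach is not made up. A row lasts 1/12 s, in which the tool goes at most 41.7 mm and 7.16 degrees, less where a joint would pass 70% of its speed; a pose out of reach is approached as far as the arm can. A call with a number of a shift or a turn outside -1 to 1 is refused whole. A call with a gripper value outside its range is refused whole. OPENING is the closure, from 0 (fully open) to 1 (shut), set as the call begins (- or left out, the last holds). The fingers move at their own pace and stop on an object; FORCE is the grip in N (left out, the last holds). Time passes only in rows, so rows that do not move let the fingers close. It gives the time, the measured TCP pose, the force, the opening and the grip force at its end, in the units of the state.
- robot.observe(): the state, without advancing time (a new reading comes with each control period).
- robot.capture(name): name is "side" or "top" or "wrist"; returns a dict with "image" (400x640x3 uint8, red, green, blue), "z_map" (400x640 float32, m along the optical axis (not along the pixel's ray), 0 where there is no reading), "K" (3x3 intrinsics, pixels), "rvec" (rotation vector, rad) and "tvec" (3), from world to camera coordinates, as OpenCV has them. Camera axes: x right, y down, z forward; pixel columns grow to the right and rows downward; lengths in m; the calibration is good to about 2 mm. A picture is of the moment at which its call begins.
- robot.close_job(): hands the job in; it is judged then, once.
The state is a dict: "time": time; "joint_pos": joint angles; "qd": joint speeds; "effort": joint torques, N m; "tcp_pos": TCP position; "eef_rot": TCP orientation; "force": force on the tool from outside, world axes, zero at the start; "ft_torque": the same for the moment, N m; "grip_width": finger opening in m; "gripper_force": force on a finger pad.
Only numpy, scipy, OpenCV 4.12 (cv2) and the standard library are available. Lean on these libraries where they do the work, as an engineer would, in place of code of your own. Each camera call takes 0.05 s, during which the arm holds its last target. There are 200 camera calls.

TASK

Make up two kits, each one neat stack in the middle of its tray: on the orange tray, the blue tape roll lying at the bottom, the white tape roll centred on it, and the white bottle with the lime-green band standing centred on top; on the green tray, the slide box (blue band) lying flat, with the smaller cover-glass box (green band) flat and centred on top of it. Leave the brown bottle, the yellow-lidded pot and the hand meter where they are.

Things in the scene. Friction and masses are not known exactly. Their poses are not given: they have to be found in the camera images.
- tray_orange: ORANGE. Fixed shallow square plastic tray, 140 x 140 mm outside, floor 3 mm thick, walls 4 mm thick with their rim 7 mm above the worktop (4 mm above the tray floor), a white paper liner on the floor (no thickness to speak of). Origin at the centre of its underside, so its floor is at z = +3 mm; x and y along its sides.
- tray_green: GREEN. Fixed shallow square plastic tray, 140 x 140 mm outside, floor 3 mm thick, walls 4 mm thick with their rim 7 mm above the worktop (4 mm above the tray floor), a white paper liner on the floor (no thickness to speak of). Origin at the centre of its underside, so its floor is at z = +3 mm; x and y along its sides.
- blue_tape: Roll of blue tape lying flat, 63 mm across, 16 mm high, open bore about 30 mm wide; loose. Origin at the centre of its underside, z up. 
- white_tape: Roll of white cloth tape lying flat, 62 mm across, 19 mm high, with a brown core, its bore is not open: do not grip inside it; loose. Origin at the centre of its underside, z up. 
- lime_bottle: White closed bottle with a lime-green band, standing, 36 mm across, 65 mm high; loose. Origin at the centre of its underside, z up. 
- slide_box: Flat white carton with a blue band, lying: 34 mm along its x, 52 mm along its y, 11 mm high; loose. Origin at the centre of its underside, z up. 
- cover_glass_box: Small flat white carton with a green band, lying: 28 mm along its x, 28 mm along its y, 12 mm high; loose. Origin at the centre of its underside, z up. 
- amber_bottle: Bystander: brown bottle with a black cap, 36 mm across, 85 mm high; loose. Origin at the centre of its underside, z up. 
- yellow_pot: Bystander: specimen pot with a yellow lid, 62 mm across, 62 mm high; loose. Origin at the centre of its underside, z up. 
- meter: Bystander: white hand-held meter lying flat, 62 mm along its x, 125 mm along its y, 22 mm high; loose. Origin at the centre of its underside, z up. 
Mind the look-alikes: they are no part of the job. Several things have the shape of the white_tape; the one meant has the colours described above.

How it is judged:
At the end, for the whole second after the job is handed in: Orange tray: blue tape on its floor, white tape on that, lime-banded bottle on top. Green tray: slide box on its floor, cover-glass box on that. Bottom things within 15 mm of the tray centre, upper ones within 10 mm of the one below; heights to 3 mm, tilt under 0.1 rad, at rest, released (horizontal distance between blue_tape and tray_orange below 0.015 m and z of blue_tape in the frame of tray_orange between 0 and 0.006 m and angle between each of blue_tape, white_tape, lime_bottle, slide_box, cover_glass_box's own z axis and vertical below 0.1 rad and linear speed of each of blue_tape, white_tape, lime_bottle, slide_box, cover_glass_box below 0.02 m/s and horizontal distance between white_tape and blue_tape below 0.01 m and z of white_tape in the frame of blue_tape between 0.013 and 0.019 m and horizontal distance between lime_bottle and white_tape below 0.01 m and z of lime_bottle in the frame of white_tape between 0.016 and 0.022 m and horizontal distance between slide_box and tray_green below 0.015 m and z of slide_box in the frame of tray_green between 0 and 0.006 m and horizontal distance between cover_glass_box and slide_box below 0.01 m and z of cover_glass_box in the frame of slide_box between 0.008 and 0.014 m); the robot touches nothing.
It fails at once if the brown bottle is moved more than 20 mm (distance of amber_bottle from where it was at the start of the episode above 0.02 m).
It fails at once if the yellow-lidded pot is moved more than 20 mm (distance of yellow_pot from where it was at the start of the episode above 0.02 m).
It fails at once if the hand meter is moved more than 20 mm (distance of meter from where it was at the start of the episode above 0.02 m).
It also fails if it takes over 128 s, if anything falls off the work surface, if the arm or the gripper's body presses on something with over 40 N, if the wrist force passes 120 N, or if a joint passes its speed limit or range.

## Working session

There is one attempt and no reset: what is moved stays moved. The work goes in short steps, Python scripts to look and compute and a shell command to move; the robot and the scene stay as the last step left them, time stands still between calls to the robot, and variables do not carry over. Pictures are saved under pics/ and viewed, at most 14 in all, crops included, and the job is handed in when it is done.

```bash
mkdir -p pics; ls; cat > h.py <<'E'
import numpy as np,cv2
from rig import robot
def cap(n,save=None):
    c=robot.capture(n); c['R']=cv2.Rodrigues(np.array(c['rvec'],float))[0]; c['t']=np.array(c['tvec'],float).ravel()
    if save: cv2.imwrite('pics/'+save,c['image'][:,:,::-1])
    return c
def ray(c,u,v):
    o=-c['R'].T@c['t']; d=c['R'].T@np.linalg.inv(c['K'])@np.array([u,v,1.]); return o,d
def plane(c,u,v,z):
    o,d=ray(c,u,v); return o+d*(z-o[2])/d[2]
def cloud(c):
    v,u=np.mgrid[:400,:640]; Z=c['z_map']
    P=np.stack([u*Z,v*Z,Z],-1)@np.linalg.inv(c['K']).T
    W=(P-c['t'])@c['R']; W[Z==0]=np.nan; return W
E
python3 - <<'E'
from h import *
for n in ['top','side','wrist']:
    c=cap(n,n+'0.png'); print(n,(-c['R'].T@c['t']).round(3),c['K'][0,0])
s=robot.observe();print(s['time'],s['tcp_pos'],s['eef_rot'],s['grip_width'])
E
```

```text
pics
top [ 0.327 -0.004  1.238] 453.3459306697834
side [0.264 0.802 0.713] 409.15767141697626
wrist [ 0.321 -0.569  0.373] 339.71240877267473
0.15 [ 0.25220271 -0.59858828  0.25260046] [-6.52669463e-04  9.80178885e-01  1.98113328e-01 -1.91924877e-04] 0.08548317979159979
```

View pics/top0.png

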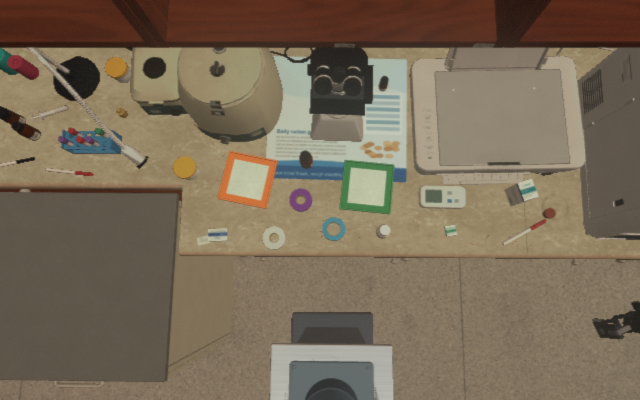

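View pics/side0.png

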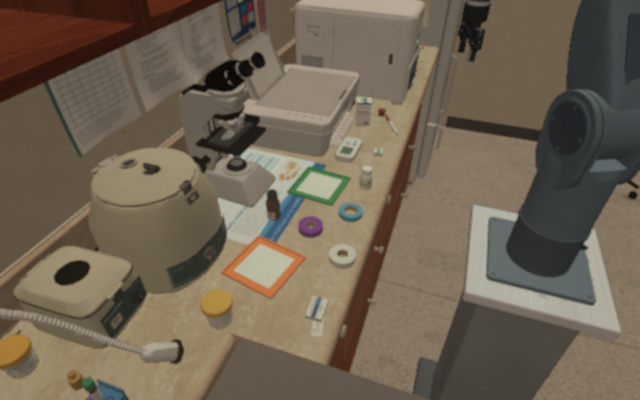

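The top view shows a purple roll at (300,200), a white roll at (273,237) and a blue roll at (333,229). The bottle is at (384,231), the cover-glass box at (451,231) and the slide box at (216,236). The look-alikes are the purple roll for the white tape, the carton at (527,190) for the cover-glass box, and the pots at (184,167) and (117,68). Next is a close crop to check.

```bash
python3 - <<'E'
from h import *
t=cap('top');s=cap('side')
a=cv2.resize(t['image'][150:255,185:475],(800,290),interpolation=cv2.INTER_CUBIC)
b=cv2.resize(s['image'][130:340,200:400],(295,310),interpolation=cv2.INTER_CUBIC)
b2=cv2.resize(s['image'][290:340,295:335],(248,310),interpolation=cv2.INTER_CUBIC)
b3=cv2.resize(s['image'][135:195,350:400],(257,310),interpolation=cv2.INTER_CUBIC)
im=np.vstack([a,np.hstack([b,b2,b3])]);cv2.imwrite('pics/crop1.png',im[:,:,::-1])
W=cloud(t)
# heights near things
for n,(u,v) in dict(otray=(248,181),gtray=(367,187),blue=(333,229),white=(273,237),lime=(384,231),slide=(216,236),cov=(451,231),amber=(305,160),purple=(300,200),meter=(443,197),pot=(184,167)).items():
    p=W[v-3:v+4,u-3:u+4].reshape(-1,3); print(n,plane(t,u,v,0.01).round(3),np.nanmax(W[v-14:v+15,u-14:u+15,2]).round(4),np.nanmedian(p,0).round(3))
E
```

```text
otray [0.584 0.233 0.01 ] 0.0102 [0.586 0.234 0.004]
gtray [ 0.569 -0.096  0.01 ] 0.0114 [ 0.57  -0.097  0.004]
blue [ 0.452 -0.003  0.01 ] 0.022 [ 0.454 -0.004  0.   ]
white [0.429 0.159 0.01 ] 0.027 [ 0.43   0.161 -0.   ]
lime [ 0.448 -0.142  0.01 ] 0.069 [ 0.443 -0.136  0.065]
slide [0.431 0.315 0.01 ] 0.0174 [0.431 0.315 0.011]
cov [ 0.45  -0.322  0.01 ] 0.0193 [ 0.449 -0.323  0.012]
amber [0.645 0.076 0.01 ] 0.0915 [0.629 0.072 0.071]
purple [0.532 0.088 0.01 ] 0.0255 [0.533 0.089 0.   ]
meter [ 0.543 -0.304  0.01 ] 0.0278 [ 0.541 -0.301  0.021]
pot [0.623 0.414 0.01 ] 0.0674 [0.611 0.397 0.061]
```

View pics/crop1.png

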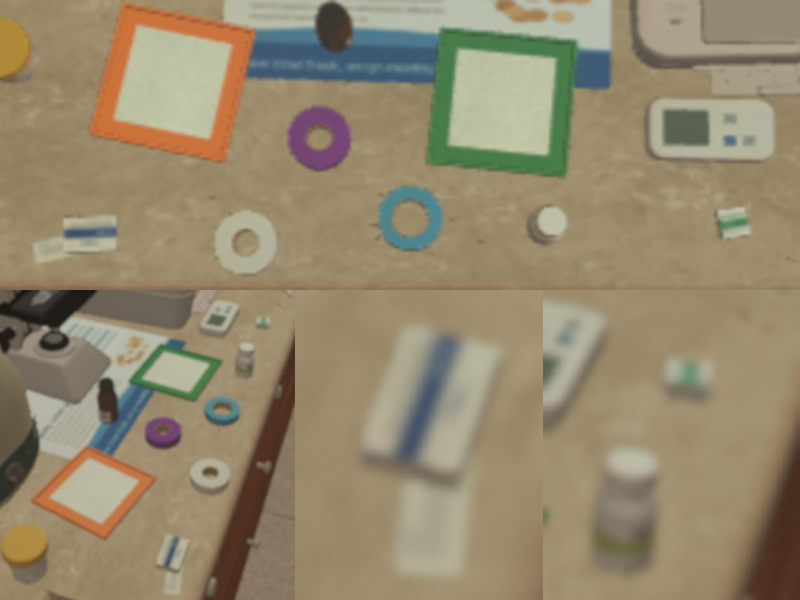

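The crop confirms the choices: blue roll, white roll (not the purple one), bottle with the lime band, box with the blue band, and small box with the green band. I'll measure them more precisely in the top and side views.

```bash
cat >> h.py <<'E'
def comp(m,uv,r=25):
    m=cv2.morphologyEx(m.astype(np.uint8),cv2.MORPH_OPEN,np.ones((2,2),np.uint8))
    n,l,st,ce=cv2.connectedComponentsWithStats(m)
    d=[(np.hypot(*(ce[i]-uv)) if st[i,4]>15 else 1e9) for i in range(1,n)]
    i=1+int(np.argmin(d)); return l==i, ce[i], st[i,4]
def tri(a,pa,b,pb):
    Pa=a['K']@np.c_[a['R'],a['t']];Pb=b['K']@np.c_[b['R'],b['t']]
    X=cv2.triangulatePoints(Pa,Pb,np.array(pa,float).reshape(2,1),np.array(pb,float).reshape(2,1)); return (X[:3]/X[3]).ravel()
def rect(c,mask,z):
    k,_=cv2.findContours(mask.astype(np.uint8),cv2.RETR_EXTERNAL,cv2.CHAIN_APPROX_NONE)
    k=max(k,key=cv2.contourArea).reshape(-1,2)
    w=np.array([plane(c,u,v,z)[:2] for u,v in k])
    return cv2.minAreaRect((w*1000).astype(np.float32)),w
E
python3 - <<'E'
from h import *
t=cap('top');s=cap('side')
H=lambda c:cv2.cvtColor(c['image'],cv2.COLOR_RGB2HSV).astype(int)
ht,hs=H(t),H(s)
col=lambda h,a,b,S=90:(h[...,0]>=a)&(h[...,0]<=b)&(h[...,1]>S)&(h[...,2]>50)
for n,(a,b,S),pt,ps,z in [('otray',(5,14,150),(248,181),(264,266),.007),('gtray',(50,80,100),(367,187),(320,185),.007),('blue',(92,110,90),(333,229),(350,211),.016)]:
    m,ce,A=comp(col(ht,a,b,S),pt); m2,c2,A2=comp(col(hs,a,b,S),ps)
    for c,mm in ((t,m),(s,m2)):
        r,w=rect(c,mm,z); cc,R=cv2.minEnclosingCircle((w*1000).astype(np.float32)); print(n,np.round(r[0]),np.round(r[1]),round(r[2]),'circ',np.round(cc),round(R))
    print('  tri',tri(t,ce,s,c2).round(3))
# white things: worktop hsv vs things
print('top bg',ht[215,300],'white',ht[237,265],'slide',ht[233,216],'cov',ht[229,451])
W=cloud(t)
for n,(x,y),z in [('blue',(.452,-.003),.016),('white',(.43,.16),.019),('lime',(.444,-.137),.065),('slide',(.431,.315),.011),('cov',(.45,-.322),.012),('amber',(.63,.07),.085)]:
    q=(np.hypot(W[...,0]-x,W[...,1]-y)<.045)&(W[...,2]>z*.6)
    r,w=rect(t,q,z); p=W[q]; cc,R=cv2.minEnclosingCircle((w*1000).astype(np.float32))
    print(n,'top z',np.median(p[:,2]).round(4),'rect',np.round(r[0]),np.round(r[1]),round(r[2]),'circ',np.round(cc),round(R))
# obstacles tall near trays
for nm,(x,y) in dict(o=(.585,.233),g=(.57,-.096)).items():
    q=(np.hypot(W[...,0]-x,W[...,1]-y)<.16)&(W[...,2]>.05); print(nm,W[q].round(2)[::15].tolist())
E
```

```text
otray [588. 233.] [139. 139.] 79 circ [587. 233.] 96
otray [586. 246.] [137. 137.] 79 circ [585. 246.] 93
  tri [ 0.592  0.238 -0.014]
gtray [568. -98.] [136. 134.] 85 circ [568. -97.] 91
gtray [565. -86.] [137. 131.] 84 circ [565. -84.] 89
  tri [ 0.569 -0.096 -0.011]
blue [451.  -8.] [57. 57.] 0 circ [450.  -8.] 30
blue [447.  14.] [53. 44.] 20 circ [448.   9.] 29
  tri [ 0.452 -0.008 -0.008]
top bg [ 20  82 153] white [ 28  41 180] slide [105  71 111] cov [ 61  60 152]
blue top z 0.0161 rect [453.  -3.] [62. 60.] 0 circ [453.  -4.] 32
white top z 0.0187 rect [427. 157.] [62. 60.] 46 circ [427. 157.] 31
lime top z 0.0636 rect [ 444. -133.] [31. 34.] 89 circ [ 444. -134.] 17
slide top z 0.0107 rect [436. 311.] [33. 53.] 0 circ [436. 311.] 30
cov top z 0.012 rect [ 452. -320.] [27. 28.] 12 circ [ 451. -320.] 18
amber top z 0.0799 rect [633.  72.] [34. 32.] 45 circ [633.  72.] 18
o [[0.71, 0.31, 0.66], [0.71, 0.29, 0.66], [0.72, 0.28, 0.64], [0.71, 0.3, 0.65], [0.71, 0.28, 0.65], [0.73, 0.28, 0.62], [0.71, 0.29, 0.65], [0.72, 0.28, 0.64], [0.71, 0.31, 0.65], [0.71, 0.28, 0.65], [0.73,
[... 10201 characters left out ...]
-0.23, 0.13], [0.63, -0.23, 0.13], [0.63, -0.22, 0.14], [0.63, -0.21, 0.13], [0.63, -0.21, 0.13], [0.62, -0.24, 0.14], [0.62, -0.23, 0.13], [0.62, -0.23, 0.13], [0.62, -0.22, 0.13], [0.62, -0.21, 0.13], [0.61, -0.24, 0.13], [0.61, -0.24, 0.13], [0.61, -0.22, 0.13], [0.61, -0.21, 0.13], [0.61, -0.25, 0.13], [0.6, -0.24, 0.13], [0.6, -0.23, 0.13], [0.6, -0.21, 0.13], [0.6, -0.25, 0.13], [0.6, -0.24, 0.14], [0.59, -0.23, 0.13], [0.6, -0.22, 0.12], [0.59, -0.25, 0.13], [0.59, -0.24, 0.13], [0.59, -0.24, 0.13], [0.59, -0.24, 0.11], [0.59, -0.24, 0.09], [0.46, -0.14, 0.06], [0.45, -0.13, 0.07], [0.45, -0.14, 0.06], [0.45, -0.13, 0.07], [0.44, -0.14, 0.07], [0.44, -0.15, 0.07], [0.43, -0.14, 0.07]]
```

```bash
python3 -m pendant '[[0.33,1,0,0,0,0],[0.33,1,0,0,0,0],[0.33,1,0,0,0,0],[0.33,1,0,0,0,0],[0.33,1,0,0,0,0],[0.33,1,0,0,0,0],[0.33,1,0,0,0,0],[0.33,1,0,0,0,0]]' 0.1 30 >/dev/null
python3 -m pendant '[[0.33,1,0,0,0,0],[0.33,1,0,0,0,0],[0.33,1,0,0,0,0],[0.33,1,0,0,0,0],[0.33,1,0,0,0,0],[0.33,1,0,0,0,0],[0.33,1,0,0,0,0],[0.33,1,0,0,0,0]]' >/dev/null
python3 -m pendant '[[0.33,1,0,0,0,0],[0.33,1,0,0,0,0],[0.33,1,0,0,0,0],[0.33,1,0,0,0,0],[0.33,1,0,0,0,0],[0.33,1,0,0,0,0],[0.33,1,0,0,0,0],[0.33,1,0,0,0,0]]' >/dev/null
python3 -m pendant '[[0.33,1,0,0,0,0],[0.33,1,0,0,0,0],[0.33,1,0,0,0,0],[0.33,1,0,0,0,0],[0.33,1,0,0,0,0],[0.33,1,0,0,0,0],[0,0,0,0,0,0]]'
python3 - <<'E'
from h import *
c=cap('wrist','w1.png'); print((-c['R'].T@c['t']).round(3),c['R'][2].round(3))
E
```

```text
time: 2.93
tcp_pos: [0.4516, 0.0053, 0.2538]
eef_rot: [-0.001, 0.98, 0.201, 0.001]
force: [-0.2, 1.2, -0.4]
grip_width: 0.077
gripper_force: 0.0
[0.52  0.035 0.374] [-0.267 -0.114 -0.957]
```

View pics/w1.png

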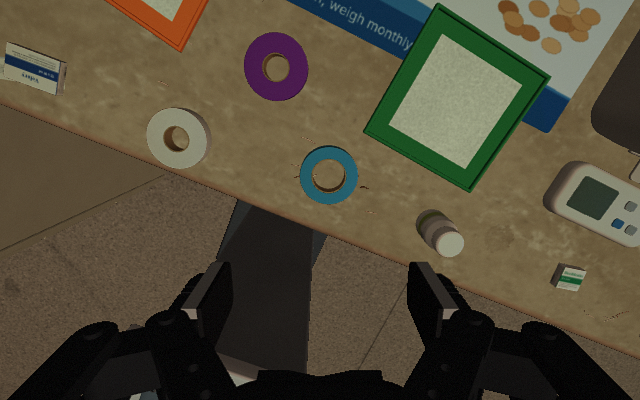

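The wrist view shows the blue roll at (329,175), the white roll at (178,137), the bottle at (440,233), the slide box at (33,68), the cover-glass box at (570,277), the green tray at (457,97) and the purple look-alike at (276,67).

```bash
cat >> h.py <<'E'
D=dict(blue=((.452,-.006),.016),white=((.427,.157),.019),lime=((.444,-.135),.065),slide=((.434,.313),.011),cov=((.451,-.321),.012))
def meas(c,n,xy=None,z0=0.0,rad=.05):
    x0,h=D[n]; xy=xy or x0; W=cloud(c); z=z0+h
    q=(np.hypot(W[...,0]-xy[0],W[...,1]-xy[1])<rad)&(W[...,2]>z-.0035)&(W[...,2]<z+.008)
    m,_,A=comp(q,np.argwhere(q).mean(0)[::-1])
    zt=np.median(W[m][:,2]); r,w=rect(c,m,zt); cc,R=cv2.minEnclosingCircle((w*1000).astype(np.float32))
    print(n,'z',zt.round(4),'rect',np.round(r[0],1),np.round(r[1],1),round(r[2],1),'circ',np.round(cc,1),round(R,1),'npx',A)
def tray(c,n):
    h=cv2.cvtColor(c['image'],cv2.COLOR_RGB2HSV).astype(int); W=cloud(c)
    a,b=(3,14) if n=='o' else (50,85); x,y=(.587,.233) if n=='o' else (.568,-.097)
    q=(h[...,0]>=a)&(h[...,0]<=b)&(h[...,1]>110)&(np.hypot(W[...,0]-x,W[...,1]-y)<.13)
    m,_,A=comp(q,np.argwhere(q).mean(0)[::-1]); r,w=rect(c,m,.007); print('tray',n,np.round(r[0],1),np.round(r[1],1),round(r[2],1),'z',np.nanmedian(W[m][:,2]).round(4))
E
python3 - <<'E'
from h import *
c=cap('wrist')
for n in ['blue','white','lime','cov','slide']:
    try: meas(c,n)
    except Exception as e: print(n,e)
tray(c,'g'); W=cloud(c)
print('floor z',W[110,330].round(4),W[200,500].round(4))
h=cv2.cvtColor(c['image'],cv2.COLOR_RGB2HSV).astype(int)
m,ce,A=comp((h[...,0]>92)&(h[...,0]<110)&(h[...,1]>90)&(np.mgrid[:400,:640][0]>140)&(np.mgrid[:400,:640][1]<400),(329,175)); r,w=rect(c,m,.016); print('blue colour',r,cv2.minEnclosingCircle((w*1000).astype(np.float32)))
E
```

```text
blue z nan rect [nan nan] [0. 0.] 0.0 circ [nan nan] nan npx 1844
white z nan rect [nan nan] [0. 0.] 0.0 circ [nan nan] nan npx 2507
lime z nan rect [nan nan] [0. 0.] 0.0 circ [nan nan] nan npx 598
cov z nan rect [nan nan] [0. 0.] 0.0 circ [nan nan] nan npx 536
slide z nan rect [nan nan] [0. 0.] 0.0 circ [nan nan] nan npx 1981
tray g [572.4 -96. ] [140.3 139. ] 84.4 z 0.0028
floor z [ 0.5163  0.019  -0.0006] [ 0.5016 -0.2005 -0.0015]
blue colour ((454.7686767578125, -4.430248260498047), (62.01373291015625, 61.29392623901367), 23.05583381652832) ((454.2938537597656, -4.489131927490234), 31.562807083129883)
```

```bash
sed -i 's/np.median(W\[m\]/np.nanmedian(W[m]/' h.py; python3 - <<'E'
from h import *
c=cap('wrist')
for n in ['blue','white','lime','cov','slide']:
    try: meas(c,n)
    except Exception as e: print(n,e)
W=cloud(c); s=robot.observe()
q=(W[...,2]>.12)&(W[...,2]<.33); z=W[q][:,2]; print('lowest gripper pts rel TCP',(np.sort(z)[[5,50,200]]-s['tcp_pos'][2]).round(4))
i=np.argwhere(q)[np.argsort(z)[:5]]; print(i.tolist(),(W[i[:,0],i[:,1]]-s['tcp_pos']).round(3).tolist())
E
```

```text
blue z 0.0152 rect [453.6  -5.2] [62.1 61.4] 22.9 circ [453.8  -4.9] 31.5 npx 1843
white z 0.0182 rect [428.8 155.4] [61.8 62.4] 63.5 circ [428.7 155.7] 31.6 npx 2532
lime z 0.064 rect [ 447.4 -137. ] [28.  27.4] 28.6 circ [ 447.1 -136.7] 14.2 npx 603
cov z 0.0113 rect [ 451.9 -320.1] [28.8 30.7] 10.5 circ [ 452.  -320.6] 19.8 npx 546
slide z 0.0102 rect [436.4 310.5] [34.6 54.6] 3.0 circ [436.8 310.4] 30.8 npx 1993
lowest gripper pts rel TCP [-0.0128 -0.0115 -0.0089]
[[286, 407], [272, 231], [280, 231], [271, 231], [284, 407]] [[0.012, -0.036, -0.014], [-0.012, 0.038, -0.013], [-0.015, 0.037, -0.013], [-0.011, 0.038, -0.013], [0.013, -0.035, -0.013]]
```

```bash
python3 -m pendant '[[0.1,-0.5,-1,0,0,0],[0,0,-1,0,0,0],[0,0,-1,0,0,0],[0,0,-1,0,0,0],[0,0,-1,0,0,0],[0,0,-1,0,0,0],[0,0,-1,0,0,0],[0,0,-1,0,0,0]]' 0 30 
python3 -m pendant '[[0,0,-1,0,0,0],[0,0,-1,0,0,0],[0,0,-0.8,0,0,0],[0,0,-0.5,0,0,0],[0,0,-0.3,0,0,0],[0,0,0,0,0,0]]'
python3 -m pendant '[[0,0,0,0,0,0],[0,0,0,0,0,0],[0,0,0,0,0,0],[0,0,0,0,0,0],[0,0,0,0,0,0],[0,0,0,0,0,0],[0,0,0,0,0,0],[0,0,0,0,0,0]]' 0.5 30
```

```text
time: 3.75
tcp_pos: [0.4522, -0.0105, 0.0925]
eef_rot: [0.0, 0.98, 0.197, -0.0]
force: [-0.8, -0.3, -0.8]
grip_width: 0.0854
gripper_force: 0.0
time: 4.25
tcp_pos: [0.4519, -0.0096, 0.0206]
eef_rot: [0.0, 0.98, 0.198, -0.001]
force: [-0.1, -0.5, 0.1]
grip_width: 0.0857
gripper_force: 0.0
time: 4.92
tcp_pos: [0.4531, -0.0091, 0.0225]
eef_rot: [0.0, 0.98, 0.198, 0.001]
force: [-0.9, 0.0, 7.1]
grip_width: 0.0609
gripper_force: 31.0
```

```bash
python3 -m pendant '[[0,0,0.5,0,0,0],[0,0,1,0,0,0],[0,0,1,0,0,0],[0,0,1,0,0,0],[0,0,1,0,0,0],[0,0,1,0,0,0],[0,0,1,0,0,0]]' - 40
python3 -m pendant '[[0.5,0.9,0,0,0,-0.8],[0.5,0.9,0,0,0,-0.8],[0.5,0.9,0,0,0,-0.8],[0.5,0.9,0,0,0,-0.8],[0.5,0.9,0,0,0,-0.8],[0.5,0.9,0,0,0,-0.8],[0.5,0.9,0,0,0,-0.8]]' >/dev/null
python3 -m pendant '[[0.3,0.9,0,0,0,0],[0.3,0.9,0,0,0,0],[0,0,0,0,0,0]]'
python3 - <<'E'
from h import *
c=cap('wrist','w2.png'); tray(c,'o');tray(cap('top'),'o')
E
```

```text
time: 5.5
tcp_pos: [0.4523, -0.0091, 0.1534]
eef_rot: [0.0, 0.98, 0.198, 0.001]
force: [0.4, -1.2, 0.4]
grip_width: 0.0604
gripper_force: 43.3
time: 6.33
tcp_pos: [0.5352, 0.158, 0.1529]
eef_rot: [-0.002, 0.996, -0.091, 0.001]
force: [-0.8, 0.2, 0.1]
grip_width: 0.0603
gripper_force: 43.4
tray o [590.8 236.4] [139.7 139.5] 78.5 z 0.0027
tray o [998.2 408.9] [ 25.4 148.6] 0.1 z 0.5339
```

View pics/w2.png

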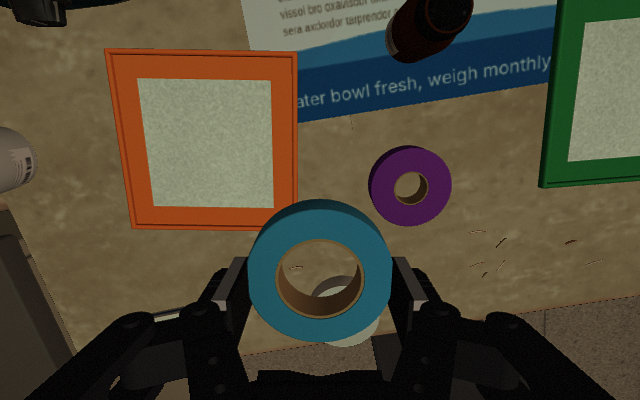

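The blue roll is held level at (320,270), and the orange tray is at (205,140) with nothing on it.

```bash
cat >> h.py <<'E'
def held(c,a,b,S=90,vmin=60):
    s=robot.observe(); h=cv2.cvtColor(c['image'],cv2.COLOR_RGB2HSV).astype(int); W=cloud(c)
    q=(h[...,0]>=a)&(h[...,0]<=b)&(h[...,1]>=S[0] if isinstance(S,tuple) else h[...,1]>S)&(h[...,2]>vmin)&(np.linalg.norm(W-s['tcp_pos'],axis=-1)<.07)
    if isinstance(S,tuple): q&=h[...,1]<=S[1]
    zt=np.nanpercentile(W[q][:,2],85); q&=W[...,2]>zt-.004
    m,_,A=comp(q,np.argwhere(q).mean(0)[::-1]); zt=np.nanmedian(W[m][:,2]); r,w=rect(c,m,zt); cc,R=cv2.minEnclosingCircle((w*1000).astype(np.float32))
    t=s['tcp_pos']*1000; print('held: top z-tcp',round(zt*1000-t[2],1),'off rect',np.round(r[0]-t[:2],1),np.round(r[1],1),round(r[2],1),'circ',np.round(cc-t[:2],1),round(R,1))
E
python3 - <<'E'
from h import *
held(cap('wrist'),92,110)
E
```

```text
held: top z-tcp -7.2 off rect [2.7 0.5] [60.2 62. ] 79.3 circ [2.8 0.3] 31.5
```

```bash
python3 -m pendant '[[0.65,0.95,0,0,0,0],[0.65,0.95,0,0,0,0],[0.65,0.95,0,0,0,0],[0.65,0.95,-0.5,0,0,0],[0,0,-1,0,0,0],[0,0,-1,0,0,0],[0,0,-1,0,0,0],[0,0,-1,0,0,0]]' >/dev/null
python3 -m pendant '[[0,0,-1,0,0,0],[0,0,-0.5,0,0,0],[0,0,-0.25,0,0,0],[0,0,0,0,0,0]]'
python3 -m pendant '[[0,0,0,0,0,0],[0,0,0,0,0,0],[0,0,0,0,0,0],[0,0,0,0,0,0],[0,0,0,0,0,0]]' 0
python3 -m pendant '[[0,0,0.5,0,0,0],[0,0,1,0,0,0],[0,0,1,0,0,0],[0,0,1,0,0,0],[0,0,1,0,0,0],[0,0,1,0,0,0],[0,0,1,0,0,0]]'
```

```text
time: 7.48
tcp_pos: [0.5862, 0.2277, 0.0266]
eef_rot: [0.001, 0.996, -0.094, -0.001]
force: [-0.2, 0.1, 0.1]
grip_width: 0.0604
gripper_force: 43.4
time: 7.9
tcp_pos: [0.5866, 0.229, 0.0266]
eef_rot: [-0.0, 0.996, -0.094, 0.0]
force: [-0.5, 0.0, 0.3]
grip_width: 0.0856
gripper_force: 0.0
time: 8.48
tcp_pos: [0.5863, 0.229, 0.1582]
eef_rot: [-0.0, 0.996, -0.094, 0.0]
force: [-0.2, -0.3, -0.1]
grip_width: 0.0855
gripper_force: 0.0
```

```bash
python3 -m pendant '[[-1,-0.46,0,0,0,0],[-1,-0.46,0,0,0,0],[-1,-0.46,0,0,0,0],[-1,-0.46,0,0,0,0],[-1,-0.46,0,0,0,0],[-1,-0.46,0,0,0,0],[-1,-0.46,0,0,0,0],[0,0,0,0,0,0]]'
python3 - <<'E'
from h import *
c=cap('wrist','w3.png'); tray(c,'o'); meas(c,'blue',(.589,.230),.003); meas(c,'white')
c=cap('top'); meas(c,'blue',(.589,.230),.003); 
E
```

```text
time: 9.15
tcp_pos: [0.4424, 0.1624, 0.1564]
eef_rot: [0.001, 0.996, -0.094, -0.002]
force: [0.0, 0.0, -0.7]
grip_width: 0.0858
gripper_force: 0.0
tray o [561.6 242. ] [140.2  80.9] 78.7 z 0.0027
blue z 0.0183 rect [577.1 229. ] [63.4 38.4] 79.3 circ [588.1 226.9] 31.7 npx 3139
white z 0.0183 rect [427.6 156.4] [61.3 61.8] 79.2 circ [427.9 156.7] 31.4 npx 3847
blue z 0.0177 rect [596.7 213.2] [58.6 26.8] 40.7 circ [591.2 219.7] 29.3 npx 100
```

```bash
python3 -m pendant '[[-0.74,-0.3,-0.5,0,0,0],[0,0,-1,0,0,0],[0,0,-1,0,0,0],[0,0,-1,0,0,0],[0,0,-1,0,0,0],[0,0,-1,0,0,0],[0,0,-0.8,0,0,0],[0,0,0,0,0,0]]' 
python3 -m pendant '[[0,0,-0.15,0,0,0],[0,0,0,0,0,0],[0,0,0,0,0,0],[0,0,0,0,0,0],[0,0,0,0,0,0],[0,0,0,0,0,0],[0,0,0,0,0,0],[0,0,0,0,0,0]]' 0.5 40
python3 -m pendant '[[0,0,0.5,0,0,0],[0,0,1,0,0,0],[0,0,1,0,0,0],[0,0,1,0,0,0],[0,0,1,0,0,0],[0,0,1,0,0,0],[0,0,1,0,0,0],[0,0,0,0,0,0]]'
python3 - <<'E'
from h import *
c=cap('wrist','w4.png'); held(c,0,179,(0,70),110); meas(c,'blue',(.589,.230),.003)
E
```

```text
time: 9.92
tcp_pos: [0.4312, 0.1588, 0.0281]
eef_rot: [0.001, 0.996, -0.093, -0.001]
force: [0.1, -0.3, 0.1]
grip_width: 0.0852
gripper_force: 0.0
time: 10.58
tcp_pos: [0.4326, 0.1591, 0.0284]
eef_rot: [-0.001, 0.996, -0.094, 0.001]
force: [-1.1, 0.0, 6.9]
grip_width: 0.0603
gripper_force: 43.7
time: 11.25
tcp_pos: [0.4336, 0.1594, 0.1613]
eef_rot: [-0.001, 0.996, -0.094, 0.003]
force: [0.8, 0.5, -0.3]
grip_width: 0.0602
gripper_force: 43.4
held: top z-tcp -8.4 off rect [-3.4  1. ] [60.  61.1] 79.3 circ [-3.2  0.8] 30.8
blue z 0.0184 rect [574.5 229.4] [63.2 33.5] 79.2 circ [588.1 226.9] 31.7 npx 2667
```

View pics/w4.png

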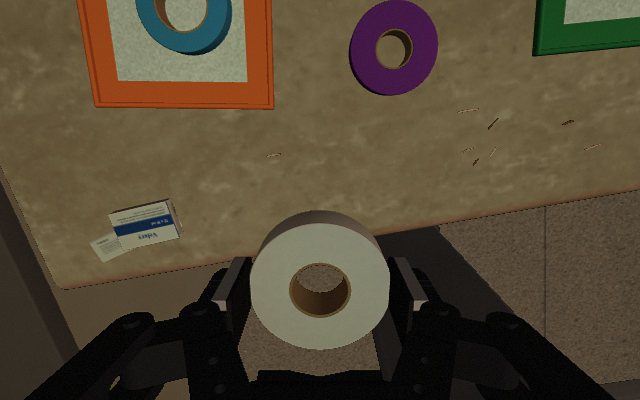

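White roll held level at (320,285). The blue roll is in the tray at (185,5), cut off by the frame, so I'll move closer and re-measure it.

```bash
python3 -m pendant '[[0.9,0,0,0,0,0],[0.9,0,0,0,0,0],[0.9,0,0,0,0,0],[0.9,0,0,0,0,0],[0,0,0,0,0,0],[0,0,0,0,0,0]]' | head -2
python3 - <<'E'
from h import *
c=cap('wrist','w5.png'); held(c,0,179,(0,70),110); tray(c,'o'); meas(c,'blue',(.589,.230),.003)
h=cv2.cvtColor(c['image'],cv2.COLOR_RGB2HSV).astype(int); W=cloud(c)
q=(h[...,0]>92)&(h[...,0]<112)&(h[...,1]>90)&(np.hypot(W[...,0]-.589,W[...,1]-.23)<.06)
m,_,A=comp(q,np.argwhere(q).mean(0)[::-1]);r,w=rect(c,m,.019);print('colour',r,cv2.minEnclosingCircle((w*1000).astype(np.float32)))
E
```

```text
time: 11.8
tcp_pos: [0.5034, 0.1582, 0.1565]
held: top z-tcp -10.1 off rect [-3.4  0.5] [60.  61.3] 79.2 circ [-3.2  0.3] 30.9
tray o [590.7 236.2] [140.1 139.3] 78.6 z 0.0027
blue z 0.0183 rect [589.  226.5] [62.6 62.6] 31.0 circ [588.7 226.7] 31.7 npx 4308
colour ((588.2164306640625, 225.90798950195312), (63.875526428222656, 61.81257629394531), 53.395042419433594) ((588.6487426757812, 225.53445434570312), 32.2869987487793)
```

```bash
python3 -m pendant '[[0.9,0.7,0,0,0,0],[0.9,0.7,0,0,0,0],[0.9,0.7,0,0,0,0],[0.9,0.7,0,0,0,0],[0.85,0.7,-0.5,0,0,0],[0,0,-1,0,0,0],[0,0,-1,0,0,0],[0,0,0,0,0,0]]' >/dev/null
python3 -m pendant '[[0,0,-0.5,0,0,0],[0,0,-0.25,0,0,0],[0,0,0,0,0,0],[0,0,0,0,0,0]]' | head -2
```

```text
time: 12.85
tcp_pos: [0.5927, 0.2286, 0.0928]
```

```bash
python3 -m pendant '[[0,-0.13,-1,0,0,0],[0,0,-0.7,0,0,0],[0,0,-0.3,0,0,0],[0,0,-0.2,0,0,0],[0,0,0,0,0,0],[0,0,0,0,0,0]]' 
python3 -m pendant '[[0,0,0,0,0,0],[0,0,0,0,0,0],[0,0,0,0,0,0],[0,0,0,0,0,0],[0,0,0,0,0,0],[0,0,0,0,0,0]]' 0
```

```text
time: 13.35
tcp_pos: [0.5929, 0.2263, 0.0486]
eef_rot: [-0.0, 0.996, -0.094, 0.0]
force: [0.3, 0.4, -0.0]
grip_width: 0.0603
gripper_force: 43.5
time: 13.85
tcp_pos: [0.5926, 0.2261, 0.0484]
eef_rot: [-0.0, 0.996, -0.094, 0.0]
force: [0.7, -0.5, -0.4]
grip_width: 0.0854
gripper_force: 0.0
```

```bash
python3 -m pendant '[[-0.1,0,-0.5,0,0,0],[0,0,-0.4,0,0,0],[0,0,0,0,0,0]]' | sed -n 2p
python3 -m pendant '[[0,0,0,0,0,0],[0,0,0,0,0,0],[0,0,0,0,0,0],[0,0,0,0,0,0],[0,0,0,0,0,0],[0,0,0,0,0,0]]' 0.5 40 
python3 -m pendant '[[0,0,0.15,0,0,0],[0.02,0.1,0,0,0,0],[0.02,0.1,0,0,0,0],[0.02,0.1,0,0,0,0],[0.02,0.1,0,0,0,0],[0,0.06,0,0,0,0],[0,0,0,0,0,0],[0,0,0,0,0,0]]' 
python3 -m pendant '[[0,0,-0.1,0,0,0],[0,0,-0.05,0,0,0],[0,0,0,0,0,0],[0,0,0,0,0,0]]'
```

```text
tcp_pos: [0.5889, 0.2254, 0.0279]
time: 14.6
tcp_pos: [0.5908, 0.226, 0.0305]
eef_rot: [-0.0, 0.996, -0.094, 0.0]
force: [-0.2, -0.4, 0.1]
grip_width: 0.0609
gripper_force: 43.4
time: 15.27
tcp_pos: [0.5921, 0.2353, 0.0332]
eef_rot: [0.0, 0.996, -0.094, -0.0]
force: [0.7, 0.6, -0.8]
grip_width: 0.0613
gripper_force: 43.5
time: 15.6
tcp_pos: [0.5922, 0.2351, 0.0304]
eef_rot: [0.0, 0.996, -0.094, -0.0]
force: [-1.2, -0.8, 2.5]
grip_width: 0.0614
gripper_force: 43.7
```

Now I'll release, rise, and step back towards the slide box with the tray in view.

```bash
python3 -m pendant '[[0,0,0,0,0,0],[0,0,0,0,0,0],[0,0,0,0,0,0],[0,0,0,0,0,0],[0,0,0,0,0,0]]' 0 >/dev/null
python3 -m pendant '[[0,0,0.5,0,0,0],[0,0,1,0,0,0],[0,0,1,0,0,0],[0,0,1,0,0,0],[0,0,1,0,0,0],[0,0,1,0,0,0],[0,0,1,0,0,0],[0,0,1,0,0,0]]' >/dev/null
python3 -m pendant '[[-1,0,0,0,0,0],[-1,0,0,0,0,0],[-1,0,0,0,0,0],[-1,0,0,0,0,0],[0,0,0,0,0,0],[0,0,0,0,0,0]]' | head -2
python3 - <<'E'
from h import *
c=cap('wrist','w6.png'); tray(c,'o'); meas(c,'white',(.592,.235),.019); meas(c,'slide')
E
```

```text
time: 17.18
tcp_pos: [0.5117, 0.2355, 0.1812]
tray o [590.7 236.7] [139.4 139.5] 78.6 z 0.0027
white z 0.0374 rect [590.  234.6] [61.7 61.4] 79.3 circ [590.1 234.8] 31.1 npx 4900
slide z 0.0101 rect [436.  311.1] [35.3 52.7] 2.0 circ [435.7 311.3] 30.5 npx 1764
```

View pics/w6.png

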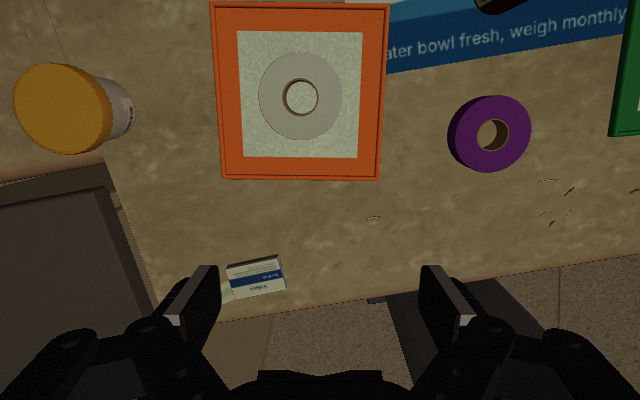

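The white roll sits centred in the orange tray at (300,95). The slide box is at (257,278), with the grey cabinet edge beside it at (140,270), so I'll check clearance and joint 7.

```bash
python3 - <<'E'
from h import *
print(robot.observe()['joint_pos'].round(2) if hasattr(robot.observe()['joint_pos'],'round') else robot.observe()['joint_pos'])
W=cloud(cap('top'))
for x in (.36,.40,.436,.47,.5,.53):
    print(x,[(y,np.nanmax(np.r_[-1,W[(abs(W[...,0]-x)<.008)&(abs(W[...,1]-y)<.006)][:,2]]).round(3)) for y in (.34,.35,.36,.37,.38,.39,.4,.42,.45)])
E
```

```text
[-0.34  0.49 -0.23  1.82  0.14  0.84 -2.39]
0.36 [(0.34, np.float64(-1.0)), (0.35, np.float64(-1.0)), (0.36, np.float64(-1.0)), (0.37, np.float64(-1.0)), (0.38, np.float64(-1.0)), (0.39, np.float64(-1.0)), (0.4, np.float64(-1.0)), (0.42, np.float64(-1.0)), (0.45, np.float64(0.025))]
0.4 [(0.34, np.float64(-1.0)), (0.35, np.float64(-1.0)), (0.36, np.float64(-1.0)), (0.37, np.float64(0.001)), (0.38, np.float64(0.004)), (0.39, np.float64(0.003)), (0.4, np.float64(0.005)), (0.42, np.float64(0.005)), (0.45, np.float64(0.024))]
0.436 [(0.34, np.float64(-1.0)), (0.35, np.float64(-1.0)), (0.36, np.float64(-1.0)), (0.37, np.float64(-1.0)), (0.38, np.float64(-1.0)), (0.39, np.float64(0.003)), (0.4, np.float64(0.003)), (0.42, np.float64(0.004)), (0.45, np.float64(0.026))]
0.47 [(0.34, np.float64(-1.0)), (0.35, np.float64(-1.0)), (0.36, np.float64(-1.0)), (0.37, np.float64(-1.0)), (0.38, np.float64(-1.0)), (0.39, np.float64(-1.0)), (0.4, np.float64(-0.0)), (0.42, np.float64(0.001)), (0.45, np.float64(0.024))]
0.5 [(0.34, np.float64(-1.0)), (0.35, np.float64(-1.0)), (0.36, np.float64(-1.0)), (0.37, np.float64(-1.0)), (0.38, np.float64(-1.0)), (0.39, np.float64(-1.0)), (0.4, np.float64(-1.0)), (0.42, np.float64(0.005)), (0.45, np.float64(0.023))]
0.53 [(0.34, np.float64(-1.0)), (0.35, np.float64(-1.0)), (0.36, np.float64(-1.0)), (0.37, np.float64(-1.0)), (0.38, np.float64(-1.0)), (0.39, np.float64(-1.0)), (0.4, np.float64(-1.0)), (0.42, np.float64(-1.0)), (0.45, np.float64(0.021))]
```

```bash
python3 -m pendant '[[-0.22,0.22,0,0,0,1],[-0.22,0.22,0,0,0,1],[-0.22,0.22,0,0,0,1],[-0.22,0.22,0,0,0,1],[-0.22,0.22,0,0,0,1],[-0.22,0.22,0,0,0,1],[-0.22,0.22,0,0,0,1],[-0.22,0.22,0,0,0,1]]' 0.3 >/dev/null
python3 -m pendant '[[-0.22,0.22,0,0,0,1],[-0.22,0.22,0,0,0,1],[-0.22,0.22,0,0,0,1],[-0.22,0.22,0,0,0,1],[-0.22,0.22,0,0,0,1],[-0.22,0.22,0,0,0,1],[-0.22,0.22,0,0,0,1],[-0.22,0.22,0,0,0,1]]' >/dev/null
python3 -m pendant '[[-0.22,0.22,0,0,0,1],[0,0,0,0,0,0.2],[0,0,0,0,0,0],[0,0,0,0,0,0]]'
python3 - <<'E'
from h import *
c=cap('wrist'); meas(c,'slide')
E
```

```text
time: 18.95
tcp_pos: [0.4383, 0.3096, 0.1803]
eef_rot: [0.0, 0.693, 0.721, 0.0]
force: [-0.2, 0.6, -0.0]
grip_width: 0.0596
gripper_force: 0.0
slide z 0.0104 rect [436.9 312. ] [33.5 52.4] 3.1 circ [437.5 312.1] 30.6 npx 2222
```

```bash
python3 -m pendant '[[-0.05,0.1,-1,0,0,0],[0,0,-1,0,0,0],[0,0,-1,0,0,0],[0,0,-1,0,0,0],[0,0,-1,0,0,0],[0,0,-1,0,0,0],[0,0,-1,0,0,0],[0,0,-0.5,0,0,0]]' >/dev/null
python3 -m pendant '[[0,0,-0.2,0,0,0],[0,0,-0.1,0,0,0],[0,0,0,0,0,0],[0,0,0,0,0,0]]' | sed -n 2,4p
python3 -m pendant '[[0,0,0,0,0,0],[0,0,0,0,0,0],[0,0,0,0,0,0],[0,0,0,0,0,0],[0,0,0,0,0,0],[0,0,0,0,0,0]]' 0.8 25
```

```text
tcp_pos: [0.437, 0.3124, 0.0252]
eef_rot: [0.0, 0.692, 0.722, 0.001]
force: [1.2, -0.0, 0.4]
time: 20.5
tcp_pos: [0.4369, 0.3123, 0.0251]
eef_rot: [0.0, 0.692, 0.722, 0.001]
force: [-0.5, -1.1, 7.4]
grip_width: 0.0335
gripper_force: 25.0
```

```bash
python3 -m pendant '[[0,0,0.5,0,0,0],[0,0,1,0,0,0],[0,0,1,0,0,0],[0,0,1,0,0,0],[0,0,1,0,0,0],[0,0,1,0,0,0],[0,0,1,0,0,0],[0,0,0,0,0,0]]' | sed -n 2,5p
python3 -m pendant '[[0.2,-1,0,0,0,-1],[0.2,-1,0,0,0,-1],[0.2,-1,0,0,0,-1],[0.2,-1,0,0,0,-1],[0.2,-1,0,0,0,-1],[0.2,-1,0,0,0,-1],[0.2,-1,0,0,0,-1],[0.2,-1,0,0,0,-1]]' >/dev/null
python3 -m pendant '[[0.2,-1,0,0,0,-1],[0.2,-1,0,0,0,-1],[0.2,-1,0,0,0,-1],[0.2,-1,0,0,0,-1],[0.2,-1,0,0,0,-1],[0.2,-1,0,0,0,-1],[0.2,-1,0,0,0,-1],[0.2,-1,0,0,0,-1]]' >/dev/null
python3 -m pendant '[[0.2,-1,0,0,0,-0.3],[0.2,-1,0,0,0,0],[0.2,-1,0,0,0,0],[0.2,-1,0,0,0,0],[0,0,0,0,0,0],[0,0,0,0,0,0]]'
python3 - <<'E'
from h import *
c=cap('wrist','w7.png'); tray(c,'g'); held(c,0,179,(0,75),100)
E
```

```text
tcp_pos: [0.4379, 0.3136, 0.1584]
eef_rot: [0.001, 0.692, 0.722, 0.003]
force: [0.4, 1.2, 0.2]
grip_width: 0.0334
time: 23.0
tcp_pos: [0.516, -0.0891, 0.1541]
eef_rot: [0.0, 0.999, -0.048, -0.0]
force: [0.6, 0.7, -0.0]
grip_width: 0.0331
gripper_force: 25.3
tray g [572.5 -96.1] [139.1 137.6] 84.5 z 0.0027
held: top z-tcp -14.8 off rect [0.4 8.6] [12.8 50.7] 84.1 circ [0.4 8.4] 26.1
```

View pics/w7.png

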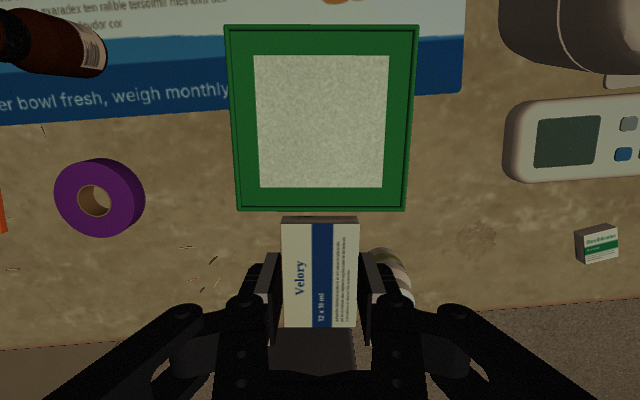

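The slide box is held level at (320,270), with the green tray clear ahead at (322,120).

```bash
python3 -m pendant '[[0.95,-0.1,0,0,0,0],[0.95,-0.1,0,0,0,0],[0.9,-0.1,-0.5,0,0,0],[0,-0.05,-1,0,0,0],[0,0,-1,0,0,0],[0,0,-1,0,0,0],[0,0,-1,0,0,0],[0,0,0,0,0,0]]' | sed -n 2p
```

```text
tcp_pos: [0.5694, -0.0928, 0.0608]
```

```bash
python3 -m pendant '[[0.1,-0.15,-0.8,0,0,0],[0,0,-0.5,0,0,0],[0,0,-0.25,0,0,0],[0,0,0,0,0,0],[0,0,0,0,0,0]]' | sed -n 2,4p
python3 -m pendant '[[0,0,0,0,0,0],[0,0,0,0,0,0],[0,0,0,0,0,0],[0,0,0,0,0,0]]' 0.3 >/dev/null
python3 -m pendant '[[0,0,0.5,0,0,0],[0,0,1,0,0,0],[0,0,1,0,0,0],[0,0,1,0,0,0],[0,0,1,0,0,0],[0,0,1,0,0,0],[0,0,1,0,0,0]]' >/dev/null
python3 -m pendant '[[-0.5,-1,0,0,0,0],[-0.5,-1,0,0,0,0],[-0.5,-1,0,0,0,0],[-0.5,-1,0,0,0,0],[-0.5,-1,0,0,0,0],[-0.5,-1,0,0,0,0],[0,0,0,0,0,0],[0,0,0,0,0,0]]' | sed -n 2,3p
python3 - <<'E'
from h import *
c=cap('wrist','w8.png'); tray(c,'g'); meas(c,'slide',(.572,-.096),.003); meas(c,'cov')
E
```

```text
tcp_pos: [0.5745, -0.0975, 0.0337]
eef_rot: [-0.0, 0.999, -0.046, 0.0]
force: [-0.3, -0.2, -1.2]
tcp_pos: [0.5137, -0.2196, 0.164]
eef_rot: [0.0, 0.999, -0.048, 0.0]
tray g [572.4 -97.1] [140.4 137.9] 84.5 z 0.0027
slide z 0.0133 rect [573.7 -98.8] [35.1 51. ] 84.4 circ [573.7 -98.4] 30.6 npx 2971
cov z 0.0112 rect [ 451.9 -320.5] [29.1 28.4] 11.0 circ [ 451.8 -320.5] 19.3 npx 970
```

View pics/w8.png

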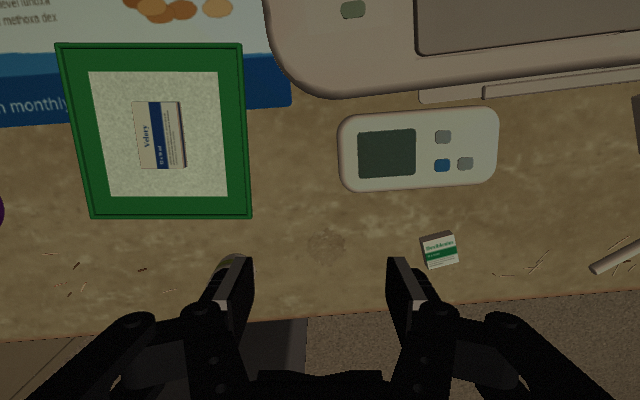

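The slide box lies flat in the green tray at (160,135). The cover-glass box is at (440,250).

```bash
python3 -m pendant '[[-0.54,-0.85,0,0,0,0.46],[-0.54,-0.85,0,0,0,0.46],[-0.54,-0.85,0,0,0,0.46],[-0.54,-0.85,0,0,0,0.46],[-0.54,-0.85,0,0,0,0.46],[-0.54,-0.85,0,0,0,0.46],[0,0,0,0,0,0],[0,0,0,0,0,0]]' | sed -n 2,3p
python3 - <<'E'
from h import *
c=cap('wrist'); meas(c,'cov')
E
```

```text
tcp_pos: [0.4498, -0.3199, 0.1636]
eef_rot: [-0.0, 0.995, 0.097, 0.0]
cov z 0.0113 rect [ 452.1 -320.9] [27.4 27.7] 11.1 circ [ 452.1 -321.4] 19.1 npx 1112
```

```bash
python3 -m pendant '[[0.12,-0.05,-1,0,0,0],[0,0,-1,0,0,0],[0,0,-1,0,0,0],[0,0,-1,0,0,0],[0,0,-1,0,0,0],[0,0,-1,0,0,0],[0,0,-0.6,0,0,0],[0,0,-0.25,0,0,0]]' >/dev/null
python3 -m pendant '[[0,0,0,0,0,0],[0,0,0,0,0,0],[0,0,0,0,0,0],[0,0,0,0,0,0],[0,0,0,0,0,0],[0,0,0,0,0,0],[0,0,0,0,0,0]]' 0.85 25
python3 -m pendant '[[0,0,0.5,0,0,0],[0,0,1,0,0,0],[0,0,1,0,0,0],[0,0,1,0,0,0],[0,0,1,0,0,0],[0,0,1,0,0,0],[0,0,1,0,0,0],[0,0,0,0,0,0]]' | sed -n 2,5p
```

```text
time: 27.73
tcp_pos: [0.4529, -0.3214, 0.0274]
eef_rot: [0.001, 0.995, 0.098, 0.001]
force: [-0.2, 0.5, 6.6]
grip_width: 0.0269
gripper_force: 26.3
tcp_pos: [0.4539, -0.3224, 0.1607]
eef_rot: [0.002, 0.995, 0.097, 0.003]
force: [0.8, -0.5, 0.7]
grip_width: 0.027
```

```bash
python3 -m pendant '[[0.25,0.96,0,0,0,-0.23],[0.25,0.96,0,0,0,-0.23],[0.25,0.96,0,0,0,-0.23],[0.25,0.96,0,0,0,-0.23],[0.25,0.96,0,0,0,-0.23],[0.25,0.96,0,0,0,-0.23],[0.25,0.96,0,0,0,-0.23],[0.25,0.96,0,0,0,-0.23]]' >/dev/null
python3 -m pendant '[[0.25,0.96,0,0,0,-0.23],[0.25,0.96,0,0,0,-0.23],[0.25,0.96,0,0,0,-0.23],[0.25,0.96,0,0,0,-0.23],[0,0,0,0,0,0],[0,0,0,0,0,0]]' | sed -n 2,3p
python3 - <<'E'
from h import *
c=cap('wrist','w9.png'); meas(c,'slide',(.573,-.098),.003); held(c,0,179,(0,120),100)
E
```

```text
tcp_pos: [0.5119, -0.0894, 0.1563]
eef_rot: [-0.0, 0.999, -0.045, -0.0]
slide z 0.0134 rect [573.7 -98.1] [34.2 51.7] 84.8 circ [573.8 -98.1] 30.3 npx 3240
held: top z-tcp -16.1 off rect [-1.6  4.7] [2.7 1. ] 84.8 circ [-1.6  4.7] 1.4
```

View pics/w9.png

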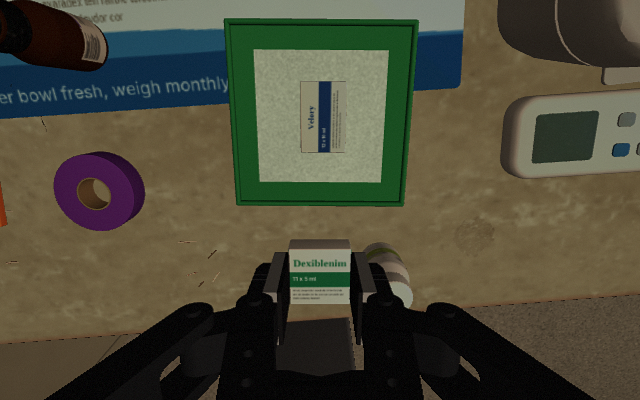

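The cover-glass box is held level, its top face spanning columns 290–351 and rows 253–304. The slide box lies at (323,117).

```bash
python3 - <<'E'
from h import *
c=cap('wrist'); s=robot.observe(); t=s['tcp_pos']; print(t.round(4))
h=cv2.cvtColor(c['image'],cv2.COLOR_RGB2HSV).astype(int); z=t[2]-.0154
P=[plane(c,u,v,z)*1000 for u,v in ((290,253),(351,253),(350,303),(290,304))]
print(np.round(P,1)[:,:2].tolist(),'off',(np.mean(P,0)-t*1000).round(1))
E
```

```text
[ 0.5115 -0.0915  0.1563]
[[524.3, -78.8], [521.8, -105.3], [496.9, -103.2], [498.9, -75.8]] off [ -1.    0.8 -15.4]
```

```bash
python3 -m pendant '[[0.8,-0.1,0,0,0,0],[0.8,-0.1,0,0,0,0],[0.8,-0.1,0,0,0,0],[0.8,-0.08,-0.5,0,0,0],[0,0,-1,0,0,0],[0,0,-1,0,0,0],[0,0,-1,0,0,0],[0,0,0,0,0,0]]' >/dev/null
python3 -m pendant '[[0,0,0,0,0,0],[0,0,0,0,0,0]]' | sed -n 2p
```

```text
tcp_pos: [0.5764, -0.0991, 0.0872]
```

```bash
python3 -m pendant '[[-0.08,0,-0.8,0,0,0],[0,0,-0.8,0,0,0],[0,0,-0.4,0,0,0],[0,0,-0.2,0,0,0],[0,0,0,0,0,0],[0,0,0,0,0,0]]' | sed -n 2,4p
```

```text
tcp_pos: [0.575, -0.0983, 0.0431]
eef_rot: [0.0, 0.999, -0.047, 0.001]
force: [-0.5, -0.4, -0.3]
```

```bash
python3 -m pendant '[[0,0,0,0,0,0],[0,0,0,0,0,0],[0,0,0,0,0,0],[0,0,0,0,0,0]]' 0.3 >/dev/null
python3 -m pendant '[[0,0,0.5,0,0,0],[0,0,1,0,0,0],[0,0,1,0,0,0],[0,0,1,0,0,0],[0,0,1,0,0,0],[0,0,1,0,0,0],[0,0,1,0,0,0],[0,0,1,0,0,0]]' >/dev/null
python3 -m pendant '[[-1,-0.2,0,0,0,0],[-1,-0.2,0,0,0,0],[-1,-0.2,0,0,0,0],[-1,-0.2,0,0,0,0],[-1,-0.2,0,0,0,0],[-1,-0.2,0,0,0,0],[0,0,0,0,0,0],[0,0,0,0,0,0]]' 0.1| sed -n 2,3p
python3 - <<'E'
from h import *
c=cap('wrist','w10.png'); tray(c,'g'); meas(c,'cov',(.574,-.098),.014); meas(c,'lime')
E
```

```text
tcp_pos: [0.4539, -0.1226, 0.193]
eef_rot: [0.0, 0.999, -0.047, 0.0]
tray g [555.7 -94.8] [139.2 106.4] 84.6 z 0.0027
cov z 0.0254 rect [573.4 -98.8] [28.2 27.6] 84.6 circ [573.7 -99. ] 19.2 npx 1436
lime z 0.064 rect [ 446.7 -136.9] [27.8 26.7] 84.6 circ [ 446.8 -136.9] 14.2 npx 995
```

View pics/w10.png

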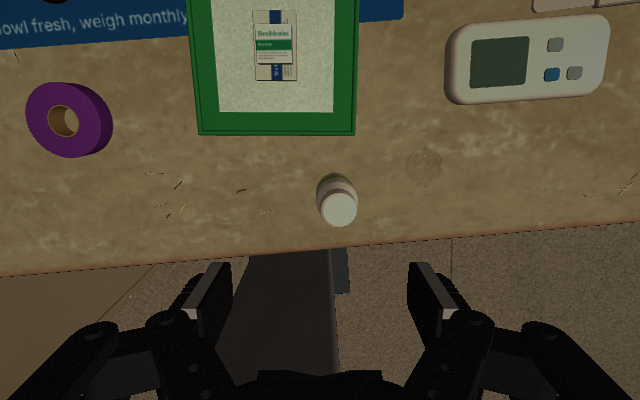

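The cover-glass box is flat and centred on the slide box at (274,45). The bottle cap is at (339,210).

```bash
python3 -m pendant '[[-0.35,-0.7,0,0,0,0],[0,0,-0.6,0,0,0],[0,0,-1,0,0,0],[0,0,-1,0,0,0],[0,0,0,0,0,0],[0,0,0,0,0,0]]' | sed -n 2p
python3 - <<'E'
from h import *
meas(cap('wrist'),'lime')
E
```

```text
tcp_pos: [0.4477, -0.1357, 0.1401]
lime z 0.0639 rect [ 447.  -137.2] [27.7 28.4] 83.7 circ [ 447. -137.] 14.3 npx 1541
```

```bash
python3 -m pendant '[[-0.03,-0.06,-1,0,0,0],[0,0,-1,0,0,0],[0,0,-1,0,0,0],[0,0,-1,0,0,0],[0,0,-0.7,0,0,0],[0,0,-0.3,0,0,0],[0,0,0,0,0,0],[0,0,0,0,0,0]]' | sed -n 2,4p
python3 -m pendant '[[0,0,0,0,0,0],[0,0,0,0,0,0],[0,0,0,0,0,0],[0,0,0,0,0,0],[0,0,0,0,0,0],[0,0,0,0,0,0],[0,0,0,0,0,0]]' 0.8 30
python3 -m pendant '[[0,0,0.5,0,0,0],[0,0,1,0,0,0],[0,0,1,0,0,0],[0,0,1,0,0,0],[0,0,1,0,0,0],[0,0,1,0,0,0],[0,0,1,0,0,0],[0,0,0,0,0,0]]' | sed -n 2,5p
```

```text
tcp_pos: [0.4478, -0.1375, 0.0412]
eef_rot: [0.0, 0.999, -0.047, 0.001]
force: [-1.1, 1.2, 0.0]
time: 34.52
tcp_pos: [0.4473, -0.1375, 0.0411]
eef_rot: [0.0, 0.999, -0.047, 0.001]
force: [-1.3, -0.7, 6.5]
grip_width: 0.0345
gripper_force: 29.2
tcp_pos: [0.4488, -0.1379, 0.1743]
eef_rot: [0.001, 0.999, -0.047, 0.003]
force: [1.1, 0.9, -0.7]
grip_width: 0.0346
```

```bash
python3 -m pendant '[[0.17,0.95,0,0,0,0],[0.17,0.95,0,0,0,0],[0.17,0.95,0,0,0,0],[0.17,0.95,0,0,0,0],[0.17,0.95,0,0,0,0],[0.17,0.95,0,0,0,0],[0.17,0.95,0,0,0,0],[0.17,0.95,0,0,0,0]]' >/dev/null
python3 -m pendant '[[0.17,0.95,0,0,0,0],[0.17,0.95,0,0,0,0],[0.17,0.95,0,0,0,0],[0.17,0.95,0,0,0,0],[0.17,0.95,0,0,0,0],[0.17,0.95,0,0,0,0],[0.17,0.95,0,0,0,0],[0.17,0.95,0,0,0,0]]' >/dev/null
python3 -m pendant '[[0.17,0.95,0,0,0,0],[0.17,0.95,0,0,0,0],[0,0,0,0,0,0],[0,0,0,0,0,0]]' | sed -n 2,3p
python3 - <<'E'
from h import *
c=cap('wrist','w11.png'); tray(c,'o'); meas(c,'white',(.590,.235),.019); s=robot.observe()
h=cv2.cvtColor(c['image'],cv2.COLOR_RGB2HSV).astype(int); W=cloud(c); d=W-s['tcp_pos']
q=(np.hypot(d[...,0],d[...,1])<.03)&(d[...,2]>.018)&(d[...,2]<.03)
m,_,A=comp(q,np.argwhere(q).mean(0)[::-1]); zt=np.nanmedian(W[m][:,2]); r,w=rect(c,m,zt); print('cap',zt-s['tcp_pos'][2],np.array(r[0])-s['tcp_pos'][:2]*1000,r[1])
E
```

```text
tcp_pos: [0.5074, 0.2054, 0.17]
eef_rot: [-0.0, 0.999, -0.046, -0.0]
tray o [591.  236.6] [139.5 140. ] 78.6 z 0.0027
white z 0.0374 rect [590.2 235. ] [61.5 61.7] 84.3 circ [590.2 234.7] 31.1 npx 5447
cap 0.02286014924183702 [1.02004949 1.19381876] (27.916378021240234, 30.211345672607422)
```

View pics/w11.png

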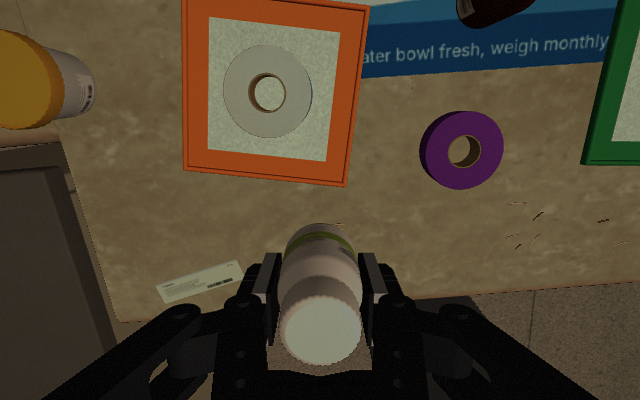

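The bottle is held upright with its cap at (320,330) and lime band visible. The white roll is centred in the tray at (267,90).

```bash
python3 -m pendant '[[0.8,0.28,0,0,0,0],[0.8,0.28,0,0,0,0],[0.8,0.28,0,0,0,0],[0.8,0.28,0,0,0,0],[0.8,0.28,-0.5,0,0,0],[0,0,-1,0,0,0],[0,0,-0.8,0,0,0],[0,0,0,0,0,0]]' >/dev/null
python3 -m pendant '[[0,0,0,0,0,0],[0,0,0,0,0,0]]' | sed -n 2,3p
```

```text
tcp_pos: [0.5884, 0.2319, 0.1252]
eef_rot: [0.0, 0.999, -0.047, 0.0]
```

```bash
python3 -m pendant '[[0.04,0.09,-1,0,0,0],[0,0,-0.6,0,0,0],[0,0,-0.4,0,0,0],[0,0,-0.22,0,0,0],[0,0,0,0,0,0],[0,0,0,0,0,0]]' | sed -n 2,4p
```

```text
tcp_pos: [0.589, 0.2344, 0.0802]
eef_rot: [-0.0, 0.999, -0.047, 0.0]
force: [-0.1, 0.1, -0.8]
```

```bash
python3 -m pendant '[[0,0,-0.03,0,0,0],[0,0,0,0,0,0],[0,0,0,0,0,0],[0,0,0,0,0,0],[0,0,0,0,0,0],[0,0,0,0,0,0]]' 0.1 | sed -n 2,6p
python3 -m pendant '[[0,0,0.5,0,0,0],[0,0,1,0,0,0],[0,0,1,0,0,0],[0,0,1,0,0,0],[0,0,1,0,0,0],[0,0,1,0,0,0],[0,0,1,0,0,0]]' >/dev/null
python3 -m pendant '[[-1,-0.5,0,0,0,0],[-1,-0.5,0,0,0,0],[-1,-0.5,0,0,0,0],[-1,-0.5,0,0,0,0],[-1,-0.5,0,0,0,0],[0,0,0,0,0,0],[0,0,0,0,0,0]]' | sed -n 1,2p
python3 - <<'E'
from h import *
c=cap('wrist','w12.png'); meas(c,'lime',(.590,.235),.038); meas(c,'white',(.590,.235),.019); tray(c,'o')
cap('side','s2.png')
E
```

```text
tcp_pos: [0.5888, 0.2344, 0.0794]
eef_rot: [-0.0, 0.999, -0.047, 0.0]
force: [0.7, 0.9, -0.5]
grip_width: 0.077
gripper_force: 0.0
time: 39.9
tcp_pos: [0.4885, 0.1841, 0.2102]
lime z 0.102 rect [587.8 233.7] [27.6 27.4] 84.6 circ [587.7 233.7] 14.3 npx 1707
white z 0.0374 rect [589.4 232.2] [57.6 62. ] 73.7 circ [590.1 234.5] 31.2 npx 2380
tray o [589.4 236.7] [139.7 137. ] 78.6 z 0.0027
```

View pics/w12.png

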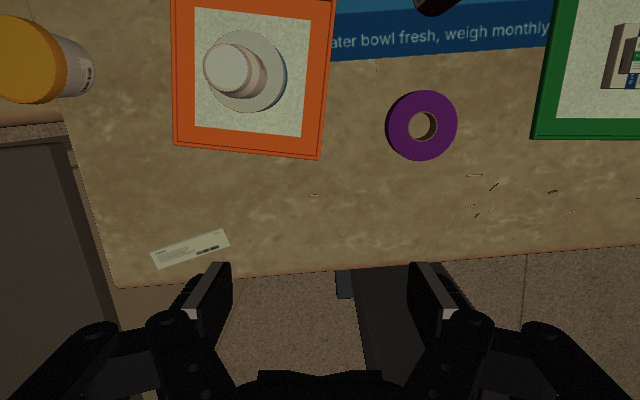

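View pics/s2.png

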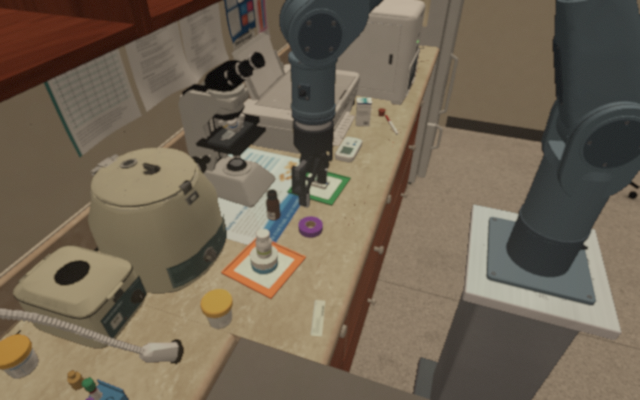

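Both views show the bottle standing centred on the rolls, at (230,70) in the wrist view and (264,250) in the side view. The second kit is intact and the bystanders haven't moved, so I'm handing in.

```bash
python3 -c "
from rig import robot
print(robot.close_job())"
```

```text
the job is handed in; nothing more can be done
None
```

Both kits are stacked in the middle of their trays, each piece measured within about 3 mm of its target (blue roll inferred under the white), and the job was handed in after about 40 s of robot time; the hand-in gave no verdict.

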